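# Click the camera onto its stand and tug to check it

## Robot

A 7-joint arm with a two-finger parallel gripper is mounted at the origin on the work surface. World frame = base frame: x ahead of the robot, y to its left, z up, the work surface at z = 0. Lengths are in mm, angles in rad, forces in N, time in s.
With the tool pointing down it reaches from about 400 to 875 mm from the base axis. Payload 4.4 kg.
Tool frame: the origin (TCP) lies at the very end of the fingers, on their centre line; the grasp point (between the pads) lies 19 mm behind it; z points along the fingers, y is the line along which they close (so a half turn about z gives the same grasp; the last joint's range is limited). The gripper opens to 85 mm and grips with 20 to 120 N. Pads are 22 mm wide; open, the fingers measure 114 mm over their backs; the gripper's body (76 mm by 85 mm) begins 54 mm behind the grasp point. The pads swing forward as they close: fully open they stand 13 mm farther back than shut.
Start: joints at [1.136, 0.628, 0.038, 1.517, -0.027, 0.996, -0.02], TCP at [234.351, -606.298, 231.313] pointing down, gripper open.
Joint ranges: [-3.06, 3.06], [-0.37, 2.12], [-1.25, 1.32], [0.18, 2.47], [-1.1, 4.24], [0.23, 1.98], [-2.94, 2.94]. Speed limits (rad/s): [2.57, 2.57, 3.14, 3.14, 3.14, 3.14, 3.14].

## Interface

Orientations are given as [roll, pitch, yaw] about the fixed x, y, z axes, in that order (R = Rz(yaw) Ry(pitch) Rx(roll)).
In Python, from cell import ctrl gives the robot as it stands.
- The arm moves only by the tool step_arm, never from a script. Its argument "series" is a list that holds one entry, the list of rows, each a list of 7 numbers: the turn, a rotation vector about the tool's x, y, z as a fraction of full scale, then the shift along the tool's x, y, z as a fraction of full scale, then the closure, from 0 (fully open) to 1 (shut). In form: [[[ax, ay, az, tx, ty, tz, gripper], ...]]. A call has 1 to 12 rows; each row shifts and turns the commanded pose from where the row before left it, along the tool's axes as they then stand; what a row does not reach is not made up. Full scale, the value 1, is 150 mm for a shift and 45 degrees for a turn. A row lasts 1/10 s, in which the tool goes at most 50 mm and 8.59 degrees, less where a joint would pass 70% of its speed; a pose out of reach is approached as far as the arm can. A call with a number of a shift or a turn outside -1 to 1 is refused whole. A call with a gripper value outside its range is refused whole. The fingers move at their own pace and stop on an object; the grip force is fixed at half the most. Time passes only in rows, so rows that do not move let the fingers close. It gives the time, the measured TCP pose, the force, the opening and the grip force at its end, in the units of the state.
- ctrl.read_state(): the state, without advancing time (a new reading comes with each control period).
- ctrl.get_image(name): name is "side" or "top" or "wrist"; returns a dict with "img" (400x640x3 uint8, red, green, blue), "fx", "fy", "cx", "cy" (pixels), "R" (3x3) and "t" (3): a world point X has camera coordinates R X + t. Camera axes: x right, y down, z forward; pixel columns grow to the right and rows downward; lengths in mm; the calibration is good to about 2 mm. The wrist camera is an equidistant fisheye: a pixel r from the principal point sees the ray r / f radians off the axis. A picture is of the moment at which its call begins. There is no depth.
- ctrl.finish_job(): hands the job in; it is judged then, once.
Trained networks look in a picture, given as the dict that the camera call returned (one of the last four; its "shot" number tells which), for a name from the list of things; names that differ only in an ending like _2 or _b are one class to them, and where a whole thing is asked for, a point or a joint stands for the part that bears it (a point fixed in the world has none). Each returns a list of dicts, best first, with "score" (0 to 1); they miss things now and then, are a little off and sometimes report something else, mostly with a low value. They report only what shows in the picture. A call takes as long as a camera call.
- ctrl.recognise(picture, thing): "centre" ([column, row] in pixels, amid what is visible of it).
The state is a dict: "clock": time; "qpos": joint angles; "qd": joint speeds; "tau": joint torques, N m; "eef_pos": TCP position; "tool_rot": TCP orientation; "force": force on the tool from outside, world axes, zero at the start; "torque": the same for the moment, N m; "width": finger opening in mm; "gripper_force": force on a finger pad.
Only numpy, scipy, OpenCV 4.12 (cv2) and the standard library are available. Lean on these libraries where they do the work, as an engineer would, in place of code of your own. Each camera call takes 0.05 s, during which the arm holds its last target. There are 200 camera calls.

## Task

Put the black camera with the orange foot onto the quick-release head of the camera stand and push it down until the foot clicks fully home between the two rollers. Then, still holding it, give it a gentle upward tug of about a centimetre to check that it latched: the head and its column must come up with the camera; if the camera lifts free instead, push it home again and repeat the tug. Finally let the column back down and leave the camera standing on the stand, and leave the silver compact camera alone.

Things in the scene. Friction and masses are not known exactly. Their poses are not given: they have to be found in the camera images.
- camera: Black camera, 0.5 kg, upright on a round orange foot. Origin: centre of the foot's underside; z up, lens to -x (x -50). Heights in mm: foot 0-11 (radius 20, flaring to 28), neck 11-27, body 46 (x -17 to 29) by 130 (y) up to flat shoulders at 97, then a central viewfinder hump 34 (x) by 44 (y) up to 127, above the centre of mass. Grip the hump across its 44 mm, fingertips 5-8 above the shoulders.
- seat (a point): Centre of the seat of the fixed stand's quick-release head, where the foot's underside belongs, any way round; 70 mm above the table, rises with the column. z up, y from roller to roller. Head 70 (x) by 94 (y), red cheeks at y +-39 to 47, 18 high. Sprung rollers along x, radius 6, at y +-31, 15.7 above the seat. A camera merely set down rests on them 13 mm above the seat and lifts off freely.
- column (a joint): Rise of the stand's sliding column (m): 0 = down, as at the start; stop at 0.025. About 6-10 N of push besides the camera's weight snaps the foot past the rollers to its seat. Latched, a lift brings up the column and head (0.4 kg), which sink back when let down; some 15 N above the camera's weight, or lifting past the stop, pulls the camera free again.
- compact: Bystander: silver compact camera without a foot, 34 (x) by 100 (y) by 60 mm high, a short lens to its -x, standing on the table; origin at the centre of its underside. Not to be moved.

How it is judged:
By the outcome, as a careful person would: the job done as asked, in the order asked, and still so for the second after the job is handed in, with the robot touching nothing.
It also fails if it takes over 45 s, if anything falls off the work surface, if the arm or the gripper's body presses on something with over 40 N, if the wrist force passes 120 N, or if a joint passes its speed limit or range.

## Working session

There is one attempt and no reset: what is moved stays moved. The work goes in short steps, Python scripts to look and compute and a tool call to move; the robot and the scene stay as the last step left them, time stands still between calls to the robot, and variables do not carry over. Pictures are saved under pics/ and viewed, at most 10 in all, crops included, and the job is handed in when it is done.

Besides the shell and the picture viewer there is one more tool, called after ">>>" as name(argument=value, ...), one argument or row to a line, values as JSON. step_arm: Moves the arm, as the interface text tells. Shift numbers are shares of 150 mm and turn numbers shares of 45 degrees, none past 1 either way. Its arguments: {"type":"object","properties":{"series":{"type":"array","items":{"type":"array","items":{"type":"array","items":{"type":"number","minimum":-1,"maximum":1}}}}},"required":["series"]}

```bash
mkdir -p pics; cat > h.py <<'E'
import numpy as np,cv2
from cell import ctrl
def ray(p,uv):
    u=np.array([(uv[0]-p['cx'])/p['fx'],(uv[1]-p['cy'])/p['fy']])
    if p.get('name')=='wrist':
        r=np.linalg.norm(u); d=np.r_[u/r*np.sin(r),np.cos(r)] if r>0 else np.array([0,0,1.])
    else: d=np.r_[u,1]
    R=np.array(p['R']);t=np.array(p['t'])
    d=R.T@d; return -R.T@t,d/np.linalg.norm(d)
def tri(rs):
    A=sum(np.eye(3)-np.outer(d,d) for o,d in rs);b=sum((np.eye(3)-np.outer(d,d))@o for o,d in rs)
    X=np.linalg.solve(A,b); return X,[np.linalg.norm(np.cross(X-o,d)) for o,d in rs]
def onz(p,uv,z):
    o,d=ray(p,uv); return o+d*(z-o[2])/d[2]
def proj(p,X):
    c=np.array(p['R'])@np.array(X)+np.array(p['t'])
    if p.get('name')=='wrist':
        r=np.hypot(c[0],c[1]);k=np.arctan2(r,c[2])/r*c[:2]
    else:k=c[:2]/c[2]
    return np.array([p['fx']*k[0]+p['cx'],p['fy']*k[1]+p['cy']])
def shot(n,save=None):
    p=ctrl.get_image(n);p['name']=n
    if save: cv2.imwrite('pics/'+save,p['img'][:,:,::-1])
    return p
E
python3 - <<'E'
from h import *
np.set_printoptions(precision=1,suppress=True)
P={}
for n in('side','top','wrist'):
    p=P[n]=shot(n,n+'0.png'); print(n,p.keys(),p['fx'],'cam at',ray(p,(320,200))[0])
    for th in('camera','seat','compact'):
        print(n,th,[(np.round(r['centre'],0),round(r['score'],2)) for r in ctrl.recognise(p,th)[:3]])
a=np.vstack([P['side']['img'],P['top']['img']])
cv2.imwrite('pics/st.png',cv2.resize(a,(480,600),interpolation=cv2.INTER_AREA)[:,:,::-1])
s=ctrl.read_state();print(s['eef_pos'],s['tool_rot'],s['clock'])
E
```

```text
side dict_keys(['img', 'fx', 'fy', 'cx', 'cy', 'R', 't', 'shot', 'name']) 404.40170258654274 cam at [228.8 524.4 732. ]
side camera [(array([377., 150.]), 0.83)]
side seat [(array([295., 271.]), 0.78)]
side compact [(array([282., 184.]), 0.86)]
top dict_keys(['img', 'fx', 'fy', 'cx', 'cy', 'R', 't', 'shot', 'name']) 380.0823451031401 cam at [442.  -47.9 910.4]
top camera [(array([439., 226.]), 0.92)]
top seat [(array([235., 228.]), 0.59)]
top compact [(array([342., 158.]), 0.62)]
wrist dict_keys(['img', 'fx', 'fy', 'cx', 'cy', 'R', 't', 'shot', 'name']) 309.70691628693146 cam at [ 306.3 -580.4  373.6]
wrist camera []
wrist seat []
wrist compact []
[ 234.3 -606.3  231.3] [ 3.1 -0.   0.4] 0.6
```

View pics/top0.png

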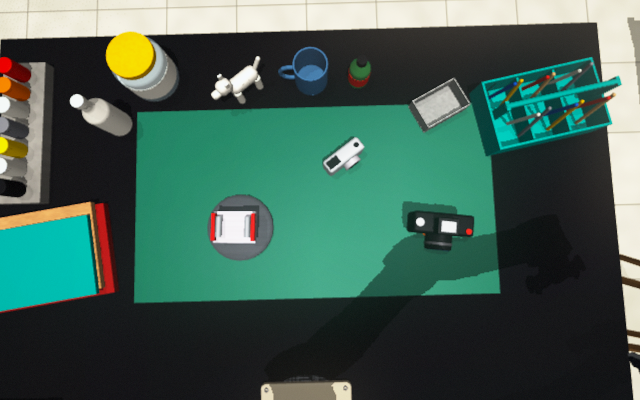

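View pics/side0.png

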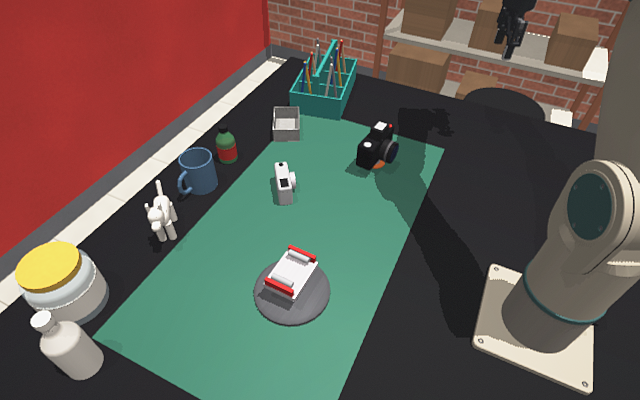

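```bash
python3 - <<'E'
from h import *
np.set_printoptions(precision=1,suppress=True)
s=shot('side');t=shot('top')
for n,a,b in(('camera',(377,150),(439,226)),('seat',(295,271),(235,228)),('compact',(282,184),(342,158))):
    print(n,tri([ray(s,a),ray(t,b)]))
E
```

```text
camera (array([ 447.3, -314.8,   43.8]), [np.float64(0.9889712091525887), np.float64(0.9889712091526727)])
seat (array([454. , 141.7,  73.4]), [np.float64(1.9303452861380295), np.float64(1.9303452861379535)])
compact (array([615.7, -99.5,  28.8]), [np.float64(2.126852922353982), np.float64(2.1268529223541712)])
```

The top picture shows the black camera at (440,226) with its hump at about (449,227), the stand at (235,228) with the rollers on its left and right sides (y roughly along world y), and the compact at (343,156). The side view agrees.

```bash
cat >> h.py <<'E'
from scipy.spatial.transform import Rotation as Ro
def plan(pos,yaw):
    s=ctrl.read_state();R0=Ro.from_euler('xyz',s['tool_rot']);R1=Ro.from_euler('xyz',[np.pi,0,yaw])
    rv=(R0.inv()*R1).as_rotvec()
    d=np.array(pos)-s['eef_pos']
    print('pose',np.round(s['eef_pos'],1),np.round(s['tool_rot'],4),'turn units',np.round(rv/(np.pi/4),4),'shift units after turn',np.round(R1.inv().apply(d)/150,4),'before',np.round(R0.inv().apply(d)/150,4))
E
python3 - <<'E'
from h import *
np.set_printoptions(precision=1,suppress=True)
t=shot('top');s=shot('side')
print(onz(t,(449,227),127))
a=onz(t,(410,218),97);b=onz(t,(473,225),97);print(a,b)
plan([445,-320,260],-.11)
E
```

```text
[ 445.  -309.2  127. ]
[ 466.5 -237.2   97. ] [ 448.  -370.5   97. ]
pose [ 234.3 -606.3  231.3] [ 3.1 -0.   0.4] turn units [ 0.  -0.   0.6] shift units after turn [ 1.2 -2.1 -0.2] before [ 2.  -1.3 -0.2]
```

>>> step_arm(
  series=[
    [[0,0,0.15,0,0,-0.1,0],[0,0,0.15,0,0,-0.1,0],[0,0,0.15,0,0,0,0],[0,0,0.15,0,0,0,0],[0,0,0,0.15,-0.26,0,0],[0,0,0,0.15,-0.26,0,0],[0,0,0,0.15,-0.26,0,0],[0,0,0,0.15,-0.26,0,0],[0,0,0,0.15,-0.26,0,0],[0,0,0,0.15,-0.26,0,0],[0,0,0,0.15,-0.26,0,0],[0,0,0,0.15,-0.26,0,0]],
  ],
)

```text
clock: 2.0
eef_pos: [446.3, -312.8, 261.6]
tool_rot: [3.141, -0.001, -0.103]
force: [1.1, -0.7, 0.2]
width: 85.5
gripper_force: 0.0
```

```bash
python3 - <<'E'
from h import *
np.set_printoptions(precision=1,suppress=True)
p=shot('wrist','w1.png');print(ray(p,(320,200)))
print(ctrl.recognise(p,'camera')[:2])
plan([445,-312,260],-.11)
print(proj(p,[445,-310,127]))
E
```

```text
(array([ 522.8, -322.1,  404.1]), array([-0.3,  0. , -0.9]))
[{'centre': [313.7, 167.5], 'score': 0.94}]
pose [ 450.5 -307.1  261.3] [-3.1 -0.  -0.1] turn units [-0. -0.  0.] shift units after turn [-0.  0.  0.] before [-0.  0.  0.]
[316.2 187. ]
```

View pics/w1.png

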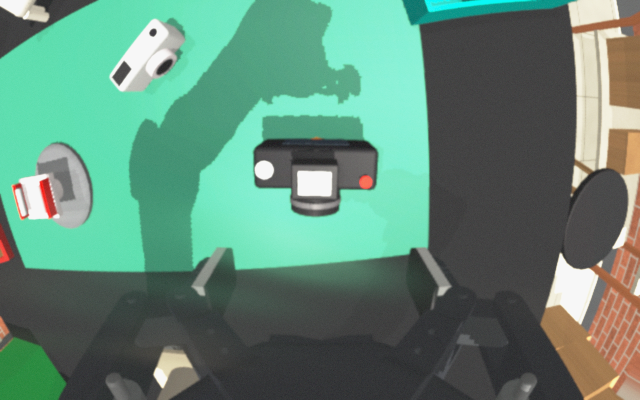

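The wrist view shows the camera at (315,165), its hump plate at (315,184), and its long axis almost level with the picture. I'll check a model overlay on a fresh close crop.

```bash
cat >> h.py <<'E'
def model(o,yaw):
    L=[]
    for z,x0,x1,y0,y1 in((127,-11,23,-22,22),(97,-17,29,-65,65)):
        c=np.array([[x0,y0],[x1,y0],[x1,y1],[x0,y1]],float)
        C,S=np.cos(yaw),np.sin(yaw)
        L.append(np.c_[c@np.array([[C,S],[-S,C]])+o[:2],np.full(4,z+o[2])])
    return L
def overlay(p,o,yaw,box,k,name):
    x0,y0,x1,y1=box
    im=cv2.resize(p['img'][y0:y1,x0:x1,::-1],None,fx=k,fy=k,interpolation=cv2.INTER_CUBIC)
    for q in model(o,yaw):
        for i in range(4):
            e=np.array([(proj(p,q[i]+(q[(i+1)%4]-q[i])*f)-[x0,y0]+.5)*k for f in np.linspace(0,1,9)])
            cv2.polylines(im,[np.int32(e)],False,(0,255,0),1)
    return im
E
python3 - <<'E'
from h import *
p=shot('wrist','w2.png');t=shot('top','t2.png')
o=[440,-310,0]
a=overlay(p,o,-.11,(245,125,390,225),4,'');
cv2.imwrite('pics/ov1.png',a);plan([445,-312,260],-.11)
E
```

```text
pose [ 446.1 -313.3  261.4] [ 3.1414e+00 -2.0000e-04 -9.9200e-02] turn units [ 0.0002 -0.0002  0.0138] shift units after turn [-0.0082 -0.008   0.0095] before [-0.0081 -0.0081  0.0095]
```

View pics/ov1.png

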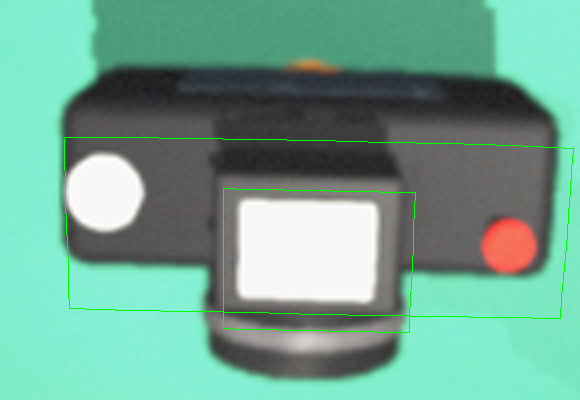

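The crop shows the hump plate at about (322,187) and the body front edge about 11 px behind my assumed model. So the hump is centred close to the foot axis, and the yaw is about -0.115. I'll triangulate the plate.

```bash
python3 - <<'E'
from h import *
np.set_printoptions(precision=1,suppress=True)
w=shot('wrist');t=shot('top');s=shot('side')
rs=[]
for p,g in((w,(322,187)),(t,(449,227)),(s,None)):
    m=(p['img'].min(2)>150).astype(np.uint8)
    n,l,st,c=cv2.connectedComponentsWithStats(m)
    if g is None: g=proj(p,[449,-312,127])
    i=1+np.argmin(np.linalg.norm(c[1:]-g,axis=1));print(p['name'],c[i],st[i],g)
    rs.append(ray(p,c[i]))
print(tri(rs[:2]),tri(rs),onz(w,(322,187),127))
for q in((68,262),(545,275)): print(onz(w,(q[0]/4+245-.5,q[1]/4+125-.5),97))
S=ctrl.recognise(t,'seat')+ctrl.recognise(s,'seat')+ctrl.recognise(w,'seat');print(S)
E
```

```text
wrist [313.8 182.7] [297 170  35  27 890] (322, 187)
top [444.9 226.5] [441 221  10  12  86] (449, 227)
side [380.2 125.4] [374 122  13   8  69] [379.6 124.7]
(array([ 445.5, -307.2,  109.7]), [np.float64(1.1337772057306263), np.float64(1.1337772057304123)]) (array([ 447.1, -305.9,  126.6]), [np.float64(3.2933740226814416), np.float64(4.741410088716275), np.float64(2.9023371554361588)]) [ 444.2 -315.8  127. ]
[ 438.8 -251.9   97. ]
[ 422.9 -375.8   97. ]
[{'centre': [234.1, 226.9], 'score': 0.57}, {'centre': [292.9, 273.1], 'score': 0.94}, {'centre': [34.9, 196.1], 'score': 0.86}]
```

>>> step_arm(
  series=[
    [[0,0,0,0,0,0,0],[0,0,0,0,0,0,0],[0,0,0,0,0,0,0]],
  ],
)

```text
clock: 2.8
eef_pos: [445.2, -314.5, 261.3]
tool_rot: [-3.142, 0.0, -0.103]
force: [0.6, -0.4, 0.0]
width: 85.1
gripper_force: 0.0
```

```bash
python3 - <<'E'
from h import *
np.set_printoptions(precision=2,suppress=True)
t=shot('top');t['img']=cv2.imread('pics/top0.png')[:,:,::-1]
s=shot('side')
def cen(p,g):
    m=(p['img'].min(2)>150).astype(np.uint8)
    n,l,st,c=cv2.connectedComponentsWithStats(m)
    i=1+np.argmin(np.linalg.norm(c[1:]-g,axis=1));print(p['name'],c[i],st[i]);return c[i]
ct=ray(t,cen(t,(449,227)));cs=ray(s,cen(s,(380,125)))
print('top+side',tri([ct,cs]))
for k in range(4):
    w=shot('wrist');x=ctrl.read_state();print(x['eef_pos'],x['tool_rot'],x['clock'],x['qd'][:2])
    c=cen(w,(316,185));print(onz(w,c,127),tri([ray(w,c),ct]),tri([ray(w,c),ct,cs]))
E
```

```text
top [448.57 226.41] [441 221  16  12 170]
side [380.17 125.42] [374 122  13   8  69]
top+side (array([ 446.16, -307.97,  128.41]), [np.float64(0.056706430192818125), np.float64(0.05670643019272629)])
[ 445.33 -314.34  261.33] [-3.14 -0.   -0.1 ] 2.95 [-0.  0.]
wrist [312.23 182.37] [295 170  36  26 909]
[ 448.78 -308.34  127.  ] (array([ 447.09, -308.76,  124.01]), [np.float64(1.0530889817330484), np.float64(1.0530889817330185)]) (array([ 447.11, -308.63,  127.08]), [np.float64(1.6633680271823443), np.float64(0.9187972281210307), np.float64(0.9967551399278461)])
[ 445.34 -314.31  261.32] [-3.14 -0.   -0.1 ] 3.0 [-0. -0.]
wrist [312.27 182.37] [295 169  36  27 911]
[ 448.81 -308.34  127.  ] (array([ 447.1 , -308.76,  123.97]), [np.float64(1.0646705636098936), np.float64(1.0646705636097846)]) (array([ 447.12, -308.64,  127.07]), [np.float64(1.6805439114276552), np.float64(0.9278166158148804), np.float64(1.006229908712701)])
[ 445.35 -314.29  261.31] [-3.14 -0.   -0.1 ] 3.05 [0. 0.]
wrist [312.29 182.38] [295 169  36  27 913]
[ 448.81 -308.33  127.  ] (array([ 447.1 , -308.75,  123.98]), [np.float64(1.0688513199034453), np.float64(1.0688513199035443)]) (array([ 447.12, -308.63,  127.08]), [np.float64(1.6846926713265218), np.float64(0.9275135185853491), np.float64(1.0077045848489041)])
[ 445.36 -314.31  261.33] [-3.14 -0.   -0.1 ] 3.1 [-0. -0.]
wrist [312.29 182.41] [295 170  36  26 913]
[ 448.8  -308.31  127.  ] (array([ 447.1 , -308.74,  124.04]), [np.float64(1.0680411476936553), np.float64(1.0680411476936433)]) (array([ 447.12, -308.62,  127.09]), [np.float64(1.6799270394898569), np.float64(0.9207388055672908), np.float64(1.0036595788368334)])
```

```bash
sed -i 's/(127,-11,23,/(127,-17,17,/' h.py; python3 - <<'E'
from h import *
p=shot('wrist');o=[447.5,-308.5,0]
cv2.imwrite('pics/ov2.png',overlay(p,o,-.12,(235,125,380,225),4,''));plan([447.5,-308.5,102],-.12)
m=(p['img'].min(2)>150).astype(np.uint8);n,l,st,c=cv2.connectedComponentsWithStats(m)
i=1+np.argmin(np.linalg.norm(c[1:]-[312,182],axis=1))
r=cv2.boxPoints(cv2.minAreaRect(np.argwhere(l==i)[:,::-1].astype(np.float32)))
X=np.array([onz(p,q,127) for q in r]);d=np.diff(np.vstack([X,X[:1]]),axis=0);print(np.degrees(np.arctan2(d[:,1],d[:,0])),np.linalg.norm(d,axis=1))
E
```

```text
pose [ 445.3 -314.3  261.3] [ 3.1416 -0.     -0.1024] turn units [ 0.     -0.      0.0224] shift units after turn [ 0.0097 -0.0403  1.0622] before [ 0.0104 -0.0401  1.0622]
[-95.92040143 174.62869836  84.16304312  -7.13653584] [32.08527892 23.97848826 32.82513496 24.03060601]
```

View pics/ov2.png

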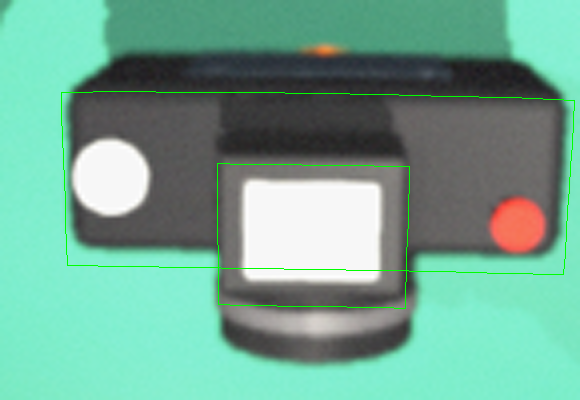

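The overlay fits the hump, at crop (313,235), to within a millimetre or so with yaw -0.12. Descend, then grip.

>>> step_arm(
  series=[
    [[0,0,0.018,0.01,-0.04,0.2,0],[0,0,0,0,0,0.25,0],[0,0,0,0,0,0.25,0],[0,0,0,0,0,0.2,0],[0,0,0,0,0,0.1,0],[0,0,0,0,0,0.06,0],[0,0,0,0,0,0,0],[0,0,0,0,0,0,0],[0,0,0,0,0,0,0]],
  ],
)

```text
clock: 4.05
eef_pos: [448.2, -309.0, 103.4]
tool_rot: [3.141, -0.002, -0.117]
force: [-0.8, -0.0, 1.0]
width: 85.3
gripper_force: 0.0
```

>>> step_arm(
  series=[
    [[0,0,0,0,0,0,1],[0,0,0,0,0,0,1],[0,0,0,0,0,0,1],[0,0,0,0,0,0,1],[0,0,0,0,0,0,1],[0,0,0,0,0,0,1],[0,0,0,0,0,0,1],[0,0,0,0,0,0,1]],
  ],
)

```text
clock: 4.85
eef_pos: [447.8, -308.4, 103.0]
tool_rot: [-3.141, -0.001, -0.116]
force: [-0.5, 1.5, 4.8]
width: 43.1
gripper_force: 61.0
```

>>> step_arm(
  series=[
    [[0,0,0,0,0,-0.03,1],[0,0,0,0,0,-0.1,1],[0,0,0,0,0,-0.18,1],[0,0,0,0,0,-0.18,1],[0,0,0,0,0,-0.18,1],[0,0,0,0,0,-0.15,1],[0,0,0,0,0,-0.1,1],[0,0,0,0,0,-0.05,1],[0,0,0,0,0,0,1],[0,0,0,0,0,0,1],[0,0,0,0,0,0,1]],
  ],
)

```text
clock: 5.95
eef_pos: [446.7, -308.0, 246.6]
tool_rot: [-3.141, 0.002, -0.117]
force: [-1.1, -0.8, -4.5]
width: 42.9
gripper_force: 62.0
```

```bash
python3 - <<'E'
from h import *
np.set_printoptions(precision=1,suppress=True)
s=shot('side');t=shot('top');w=shot('wrist')
x=ctrl.read_state();print(x['eef_pos'],x['tool_rot'],x['force'],x['torque'],x['width'])
def comp(p,f,box):
    m=f(p['img'].astype(int)).astype(np.uint8);x0,y0,x1,y1=box;k=np.zeros_like(m);k[y0:y1,x0:x1]=1
    n,l,st,c=cv2.connectedComponentsWithStats(m*k)
    for i in range(1,n):
        if st[i][4]>8: print(p['name'],c[i],st[i])
red=lambda a:(a[...,0]>120)&(a[...,1]<70)&(a[...,2]<70)
org=lambda a:(a[...,0]>110)&(a[...,1]>45)&(a[...,1]<150)&(a[...,2]<70)
wh=lambda a:a.min(2)>120
comp(s,red,(230,220,350,330));comp(t,red,(190,180,290,280));comp(s,org,(330,60,450,220))
import numpy as np
# expected foot in side
f=np.array(x['eef_pos'])-[0,0,102]
for z,r in((0,20),(11,28)):
    a=np.array([proj(s,f+[r*np.cos(u),r*np.sin(u),z]) for u in np.linspace(0,6.28,40)]);print(z,a.min(0),a.max(0))
im=np.hstack([cv2.resize(s['img'][60:240,320:470],None,fx=2,fy=2,interpolation=3),cv2.resize(s['img'][230:330,240:340],(400,360),interpolation=3)])
cv2.imwrite('pics/s3.png',im[:,:,::-1]);np.savez('p3.npz',s=s['img'],t=t['img'],w=w['img'])
E
```

```text
[ 447.1 -308.3  247. ] [-3.1  0.  -0.1] [ 0.1  0.1 -4.7] [0. 0. 0.] 42.658950113722696
side [302.1 252.2] [288 245  28  17  60]
side [272.5 282.8] [265 277  20  13  28]
top [212.4 226.5] [210 213   6  28 114]
top [252.4 226.8] [250 214   5  27 110]
side [338.9  71.3] [337  60   5  26  55]
side [374.3  72.4] [373  66   5  11  30]
side [399.8  75.3] [399  74   3   4   9]
side [425.8  88.4] [418  86  17   6  31]
side [386.6 120. ] [379 114  14  11  81]
0 [372.7 115.1] [388.7 124.5]
11 [370.  109.6] [392.6 122.7]
```

View pics/s3.png

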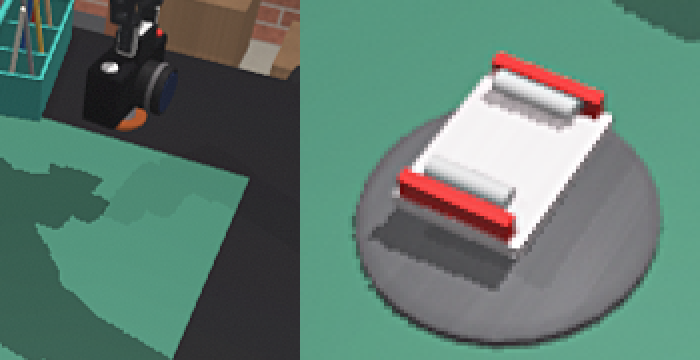

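The left half shows the held camera, with the orange foot just visible where predicted (full-picture extents col 392, row 124), so the foot is under the TCP. The right half shows the head: red cheeks at (303,252) and (273,283) in the full picture, both rollers, white plate. I'll fit the cheeks in both views.

```bash
cat > fit.py <<'E'
from h import *
from scipy.optimize import minimize
np.set_printoptions(precision=3,suppress=True)
def redm(a):
    a=cv2.GaussianBlur(a,(0,0),.1).astype(int)
    return ((a[...,0]>1.7*a[...,1])&(a[...,0]>1.7*a[...,2])&(a[...,0]>50))
def boxes(q):
    x,y,z,yaw,L=q;C,S=np.cos(yaw),np.sin(yaw);out=[]
    for sg in(1,-1):
        c=np.array([[a,sg*b,h] for a in(-L/2,L/2) for b in(39,47) for h in(0,18)])
        out.append(np.c_[c[:,:2]@np.array([[C,S],[-S,C]])+[x,y],c[:,2]+z])
    return out
def cost(q,V,K=8):
    e=0
    for p,(x0,y0,x1,y1),m in V:
        im=np.zeros(((y1-y0)*K,(x1-x0)*K),np.uint8)
        for b in boxes(q):
            u=(np.array([proj(p,v) for v in b])-[x0,y0]+.5)*K
            cv2.fillConvexPoly(im,cv2.convexHull(np.int32(np.round(u))),255)
        r=cv2.resize(im,(x1-x0,y1-y0),interpolation=cv2.INTER_AREA)/255.
        e+=np.abs(r-m).sum()
    return e
def fit(V,q0):
    q0=np.array(q0,float)
    for _ in range(3):
        sim=np.vstack([q0]+[q0+d for d in np.diag([4,4,4,.05,4])])
        r=minimize(cost,q0,args=(V,),method='Nelder-Mead',options=dict(initial_simplex=sim,xatol=.02,fatol=.02));q0=r.x
    return r
E
python3 - <<'E'
from fit import *
s=shot('side');t=shot('top')
V=[]
for p,b in((t,(195,200,270,255)),(s,(250,232,330,305))):
    x0,y0,x1,y1=b;m=redm(p['img'])[y0:y1,x0:x1].astype(float);print(m.sum());V.append((p,b,m))
for vv in(V,V[:1],V[1:]):
    r=fit(vv,[454,142,70,0,62]);print(r.x,r.fun)
E
```

```text
262.0
366.0
[459.101 146.003  72.565  -0.04   57.35 ] 221.94901960784313
[459.332 146.158  72.591  -0.033  58.914] 64.3843137254902
[460.271 144.414  69.802  -0.04   57.246] 154.1843137254902
```

>>> step_arm(
  series=[
    [[0,0,-0.05,0,-0.05,0,1],[0,0,-0.045,0,-0.12,0,1],[0,0,0,0,-0.2,0,1],[0,0,0,0,-0.23,0,1],[0,0,0,0,-0.25,0,1],[0,0,0,0,-0.25,0,1],[0,0,0,0,-0.25,0,1],[0,0,0,0,-0.25,0,1],[0,0,0,0,-0.2,0,1],[0,0,0,0,-0.15,0,1],[0,0,0,0,-0.1,0,1],[0,0,0,0,-0.05,0,1]],
  ],
)

```text
clock: 7.4
eef_pos: [461.2, 9.4, 248.0]
tool_rot: [-3.14, 0.0, -0.036]
force: [-0.8, -0.3, -3.9]
width: 42.7
gripper_force: 62.1
```

>>> step_arm(
  series=[
    [[0,0,0,0,0,0,1],[0,0,0,0,0,0,1],[0,0,0,0,0,0,1],[0,0,0,0,0,0,1]],
  ],
)

```text
clock: 7.8
eef_pos: [461.8, 5.2, 247.8]
tool_rot: [3.141, -0.0, -0.044]
force: [0.3, 0.3, -3.2]
width: 42.9
gripper_force: 62.1
```

```bash
python3 - <<'E'
from fit import *
w=shot('wrist','w4.png');s=shot('side');t=shot('top')
q=[459.5,145.5,70,-.04,58]
c=proj(w,[459.5,145.5,80]);print(c);x=ctrl.read_state();print(x['eef_pos'],x['tool_rot'],x['width'])
V=[]
for p,b in((t,(195,200,270,255)),(s,(250,232,330,305)),(w,None)):
    if b is None:
        a=np.vstack([[proj(p,v) for v in bb] for bb in boxes(q)]);b=(*np.int32(np.maximum(a.min(0)-15,0)),*np.int32(np.minimum(a.max(0)+15,[640,400])));print(b)
    x0,y0,x1,y1=b;m=redm(p['img'])[y0:y1,x0:x1].astype(float);print(m.sum());V.append((p,b,m))
for vv in(V,V[2:],V[::2]):
    r=fit(vv,q);print(r.x,r.fun)
x0,y0,x1,y1=b;im=cv2.resize(w['img'][y0:y1,x0:x1,::-1],None,fx=3,fy=3)
for bb in boxes(r.x):
    u=(np.array([proj(w,v) for v in bb])-[x0,y0]+.5)*3;cv2.polylines(im,[cv2.convexHull(np.int32(u))],True,(0,255,0),1)
cv2.imwrite('pics/w4c.png',im[:600,:800])
E
```

```text
[192.183 184.891]
[461.839   5.595 247.813] [ 3.141 -0.    -0.043] 42.72349287404135
0.0
381.0
(np.int32(134), np.int32(141), np.int32(251), np.int32(227))
599.0
[480.639 144.469  71.14   -0.039  18.868] 750.7058823529411
[479.801 146.072  67.32   -0.043  19.705] 328.5725490196079
[488.941 154.822  52.693   0.086   0.045] 606.5058823529412
```

View pics/w4c.png

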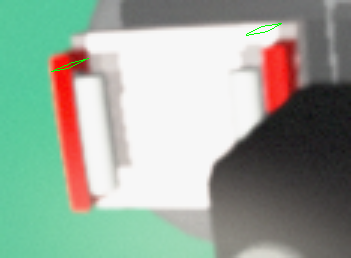

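The crop shows the left cheek whole (crop columns 52–92, rows 55–210) and the right cheek cut off by the held camera. I'll refit on the unoccluded data: the left cheek's top face in the wrist view plus the first top and side pictures.

```bash
python3 - <<'E'
from fit import *
w=shot('wrist')
f=lambda a,b:np.array([134+a/3-.33,141+b/3-.33])
for n,q in(('L front',(83,209)),('L rear',(62,56)),('R rear',(274,43))): print(n,onz(w,f(*q),88))
for n,q in(('plate rear L',(75,38)),('plate rear R',(298,24)),('plate front L',(100,208))): print(n,onz(w,f(*q),70))
x=ctrl.read_state();print(x['eef_pos'])
t=shot('top');t['img']=cv2.imread('pics/top0.png')[:,:,::-1];s=shot('side')
for k in(1.5,2.5):
  V=[]
  for p,b in((t,(195,200,270,255)),(s,(250,232,330,305))):
    a=p['img'].astype(int);m=(a[...,0]>k*a[...,1])&(a[...,0]>k*a[...,2])&(a[...,0]>60)
    x0,y0,x1,y1=b;V.append((p,b,m[y0:y1,x0:x1].astype(float)))
  for vv in(V,V[:1],V[1:]):
    r=fit(vv,[457,144,70,-.02,60]);print(k,r.x,r.fun)
E
```

```text
L front [433.632 187.677  88.   ]
L rear [492.887 185.123  88.   ]
R rear [491.134 100.447  88.   ]
plate rear L [496.641 188.891  70.   ]
plate rear R [494.557  96.564  70.   ]
plate front L [427.588 190.526  70.   ]
[461.855   5.718 247.81 ]
1.5 [459.162 146.054  73.051  -0.042  58.283] 198.6156862745098
1.5 [459.211 146.178  72.407  -0.044  58.434] 62.050980392156866
1.5 [459.925 145.083  71.044  -0.037  58.333] 135.73725490196077
2.5 [458.677 146.023  73.173  -0.043  56.595] 259.19607843137254
2.5 [459.071 146.408  71.842  -0.043  57.637] 76.68235294117646
2.5 [460.126 144.545  70.578  -0.049  55.671] 177.91372549019607
```

>>> step_arm(
  series=[
    [[0,0,0,-0.009,-0.06,0,1],[0,0,0,-0.01,-0.15,0,1],[0,0,0,-0.01,-0.2,0,1],[0,0,0,-0.01,-0.2,0,1],[0,0,0,-0.01,-0.16,0,1],[0,0,0,0,-0.1,0,1],[0,0,0,0,-0.058,0,1],[0,0,0,0,0,0,1],[0,0,0,0,0,0,1],[0,0,0,0,0,0,1],[0,0,0,0,0,0,1]],
  ],
)

```text
clock: 9.2
eef_pos: [460.4, 144.5, 247.8]
tool_rot: [3.141, 0.0, -0.044]
force: [-0.4, -0.1, -5.2]
width: 42.7
gripper_force: 62.2
```

```bash
python3 - <<'E'
from h import *
s=shot('side');plan([460.5,145,195],-.043);x=ctrl.read_state();print(x['force'])
cv2.imwrite('pics/s5.png',cv2.resize(s['img'][130:330,220:360],None,fx=3,fy=3,interpolation=3)[:,:,::-1])
E
```

```text
pose [460.4 144.6 247.8] [ 3.1413 -0.     -0.0435] turn units [ 0.0004 -0.     -0.0006] shift units after turn [ 0.0006 -0.0027  0.3523] before [ 0.0005 -0.0028  0.3523]
[-0.67683109  0.06449322 -4.54997834]
```

View pics/s5.png

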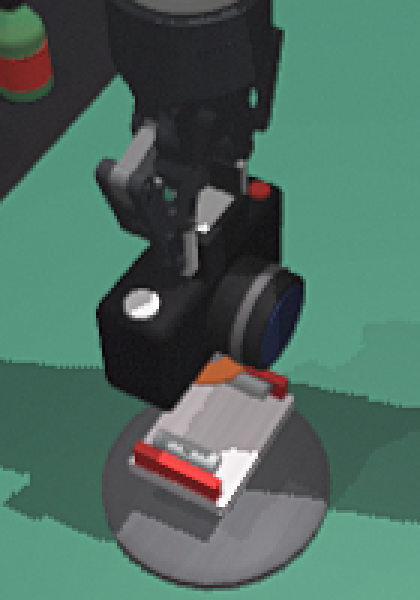

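The crop shows the camera upright over the head, with the orange foot at crop (225,370) in line between the rollers. Descend.

>>> step_arm(
  series=[
    [[0,0,0,0,-0.003,0.05,1],[0,0,0,0,0,0.1,1],[0,0,0,0,0,0.1,1],[0,0,0,0,0,0.07,1],[0,0,0,0,0,0.04,1],[0,0,0,0,0,0.02,1],[0,0,0,0,0,0.02,1],[0,0,0,0,0,0,1],[0,0,0,0,0,0,1],[0,0,0,0,0,0,1]],
  ],
)

```text
clock: 10.25
eef_pos: [460.6, 146.0, 188.2]
tool_rot: [-3.141, -0.001, -0.042]
force: [-0.2, -0.4, -4.3]
width: 42.9
gripper_force: 62.2
```

>>> step_arm(
  series=[
    [[0,0,0,0,0,0.01,1],[0,0,0,0,0,0.01,1],[0,0,0,0,0,0.01,1],[0,0,0,0,0,0.01,1],[0,0,0,0,0,0,1],[0,0,0,0,0,0,1]],
  ],
)

```text
clock: 10.85
eef_pos: [460.8, 146.0, 182.4]
tool_rot: [-3.141, -0.001, -0.042]
force: [-0.6, -0.3, 5.6]
width: 42.7
gripper_force: 63.3
```

>>> step_arm(
  series=[
    [[0,0,0,0,0,0.01,1],[0,0,0,0,0,0.01,1],[0,0,0,0,0,0.01,1],[0,0,0,0,0,0,1],[0,0,0,0,0,0,1]],
  ],
)

```text
clock: 11.35
eef_pos: [458.7, 145.4, 176.1]
tool_rot: [3.14, 0.004, -0.042]
force: [-0.6, -1.0, -8.0]
width: 42.6
gripper_force: 63.1
```

>>> step_arm(
  series=[
    [[0,0,0,0,0,0.01,1],[0,0,0,0,0,0.01,1],[0,0,0,0,0,0,1],[0,0,0,0,0,0,1]],
  ],
)

```text
clock: 11.75
eef_pos: [459.3, 145.5, 173.9]
tool_rot: [3.141, 0.002, -0.042]
force: [-1.9, -2.2, -9.2]
width: 42.9
gripper_force: 63.0
```

>>> step_arm(
  series=[
    [[0,0,0,0,0,0.01,1],[0,0,0,0,0,0.01,1],[0,0,0,0,0,0,1],[0,0,0,0,0,0,1]],
  ],
)

```text
clock: 12.15
eef_pos: [460.1, 145.6, 172.9]
tool_rot: [3.142, -0.0, -0.042]
force: [-5.1, -2.8, 10.1]
width: 42.9
gripper_force: 65.3
```

>>> step_arm(
  series=[
    [[0,0,0,0,0,0.01,1],[0,0,0,0,0,0.01,1],[0,0,0,0,0,0,1],[0,0,0,0,0,0,1]],
  ],
)

```text
clock: 12.55
eef_pos: [462.0, 146.6, 172.6]
tool_rot: [-3.139, -0.005, -0.042]
force: [-9.2, -3.0, 31.3]
width: 43.1
gripper_force: 68.5
```

Seated: z 172.6 with 31 N of push. Now the tug.

>>> step_arm(
  series=[
    [[0,0,0,0,0,-0.01,1],[0,0,0,0,0,-0.01,1],[0,0,0,0,0,-0.01,1],[0,0,0,0,0,-0.01,1],[0,0,0,0,0,-0.01,1],[0,0,0,0,0,-0.01,1],[0,0,0,0,0,0,1],[0,0,0,0,0,0,1]],
  ],
)

```text
clock: 13.35
eef_pos: [461.0, 146.4, 177.5]
tool_rot: [-3.141, -0.001, -0.042]
force: [0.1, 0.8, -7.1]
width: 42.7
gripper_force: 63.6
```

>>> step_arm(
  series=[
    [[0,0,0,0,0,-0.01,1],[0,0,0,0,0,-0.01,1],[0,0,0,0,0,-0.01,1],[0,0,0,0,0,0,1],[0,0,0,0,0,0,1],[0,0,0,0,0,0,1]],
  ],
)

```text
clock: 13.95
eef_pos: [460.7, 146.2, 182.0]
tool_rot: [-3.141, -0.001, -0.042]
force: [1.3, 1.7, -8.3]
width: 42.9
gripper_force: 63.7
```

```bash
python3 - <<'E'
from h import *
s=shot('side','s6.png');x=ctrl.read_state();print(x['eef_pos'],x['force'])
cv2.imwrite('pics/s6.png',cv2.resize(s['img'][150:330,220:360],None,fx=3,fy=3,interpolation=3)[:,:,::-1])
E
```

```text
[460.70257991 146.18013019 181.94003239] [ 2.04273264  1.53326408 -7.63843878]
```

View pics/s6.png

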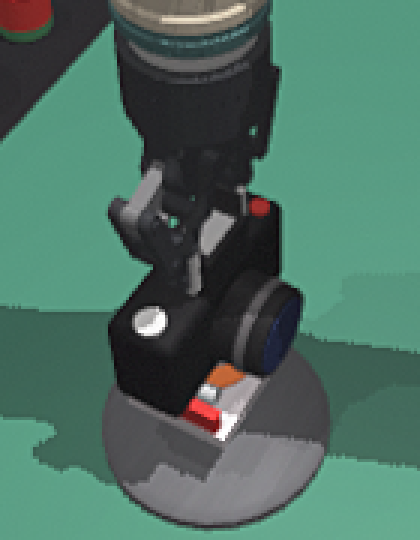

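The crop shows the foot still down between the rollers. The downward force grew from 4.7 to about 8.5 N, which matches the 0.4 kg head, so it latched and the column came up 9 mm. I'll complete the centimetre, then let it down.

>>> step_arm(
  series=[
    [[0,0,0,0,0,-0.008,1],[0,0,0,0,0,0,1],[0,0,0,0,0,0,1],[0,0,0,0,0,0,1]],
  ],
)

```text
clock: 14.4
eef_pos: [460.6, 146.1, 183.1]
tool_rot: [-3.141, -0.001, -0.042]
force: [2.1, 2.1, -7.3]
width: 42.9
gripper_force: 63.7
```

>>> step_arm(
  series=[
    [[0,0,0,0,0,0.01,1],[0,0,0,0,0,0.01,1],[0,0,0,0,0,0.01,1],[0,0,0,0,0,0.01,1],[0,0,0,0,0,0.01,1],[0,0,0,0,0,0.01,1],[0,0,0,0,0,0.01,1],[0,0,0,0,0,0.005,1],[0,0,0,0,0,0,1],[0,0,0,0,0,0,1],[0,0,0,0,0,0,1]],
  ],
)

```text
clock: 15.5
eef_pos: [460.7, 146.1, 172.7]
tool_rot: [-3.141, -0.001, -0.042]
force: [-0.1, 1.7, 5.4]
width: 43.0
gripper_force: 65.3
```

>>> step_arm(
  series=[
    [[0,0,0,0,0,0,0.4],[0,0,0,0,0,0,0.3],[0,0,0,0,0,0,0.1],[0,0,0,0,0,0,0],[0,0,0,0,0,0,0],[0,0,0,0,0,0,0],[0,0,0,0,0,0,0],[0,0,0,0,0,0,0]],
  ],
)

```text
clock: 16.3
eef_pos: [460.4, 145.9, 171.8]
tool_rot: [3.142, 0.0, -0.042]
force: [0.2, -0.6, 0.4]
width: 85.3
gripper_force: 0.0
```

>>> step_arm(
  series=[
    [[0,0,0,0,0,-0.05,0],[0,0,0,0,0,-0.1,0],[0,0,0,0,0,-0.15,0],[0,0,0,0,0,-0.2,0],[0,0,0,0,0,-0.2,0],[0,0,0,0,0,-0.1,0],[0,0,0,0,0,-0.05,0],[0,0,0,0,0,0,0],[0,0,0,0,0,0,0],[0,0,0,0,0,0,0]],
  ],
)

```text
clock: 17.3
eef_pos: [459.7, 145.7, 298.3]
tool_rot: [3.141, 0.002, -0.042]
force: [0.0, 0.2, -0.1]
width: 85.4
gripper_force: 0.0
```

```bash
python3 - <<'E'
from h import *
s=shot('side');x=ctrl.read_state();print(x['eef_pos'],x['force'],x['width'])
t=shot('top');print(ctrl.recognise(t,'compact')[:1],ctrl.recognise(s,'compact')[:1])
cv2.imwrite('pics/s7.png',cv2.resize(s['img'][130:330,220:400],None,fx=3,fy=3,interpolation=3)[:,:,::-1])
E
```

```text
[459.76574363 145.73008246 298.2822912 ] [-0.99022048 -0.2548508   0.28506936] 85.50362791403356
[{'centre': [341.3, 158.5], 'score': 0.83}] [{'centre': [286.9, 186.4], 'score': 0.81}]
```

View pics/s7.png

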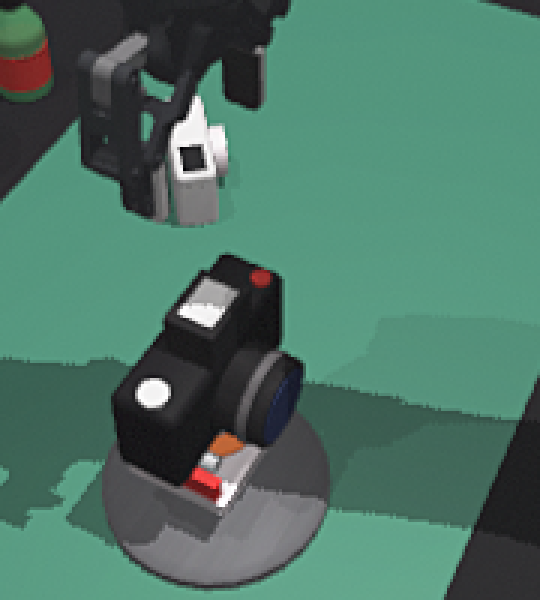

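The crop shows the camera standing upright on the head at (210,370), the column down, the gripper clear and the compact where it was.

```bash
python3 -c "
from cell import ctrl
print(ctrl.finish_job())"
```

```text
the job is handed in; nothing more can be done
None
```

The camera is latched on the stand: a tug of about 10 mm brought the head and column up with it. The column is back down, the gripper is clear, the silver compact was left alone, and the job is handed in.

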